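Clip the guide roller on the chocolate packing lane

TASK

The white guide roller on the packing bench still has a bare groove at the top of its shaft. Take the blue retaining clip by its upright tab and push it sideways into that groove until it snaps fully home around the shaft, then let go of it. Leave the orange spare clip where it lies.

Things in the scene. Friction and masses are not known exactly. Their poses are not given: they have to be found in the camera images.
- clip: Blue spring clip, a fork 82 x 45 mm, 9 mm thick, lying flat, 55 g. Origin: on its underside at the centre of the round seat between the prongs. +x points out of the mouth (push direction), z up. Flared prong tips at x = +26 mm; the mouth narrows to 17 mm at x = +10 mm and springs open; pushing it on takes about 10 N. Solid back from x = -12.5 to -56 mm, 22 mm wide at its tail.
- tab (a point): Top centre of the blue clip's upright grip tab: 41 mm behind the clip's origin (x = -41 mm) and 46 mm above its underside. The tab is 12 mm thick along the clip's y, 22 mm long along its x, and stands on the 9 mm thick plate. Same axes as the clip.
- groove (a point): On the shaft axis of the fixed white roller (84 mm across), on its hub, 55 mm above the bench: where the clip's origin lies when home. Here starts the groove: a round neck 24 mm across, 17 mm high. Above it a head 32 mm across reaches 29 mm over this point. The roller's top is 3 mm below this point. The clip may be pushed on from any free side. z up.
- spare_clip: Orange spare clip of the same shape, size and frame as the blue one. Must stay where it is.
- other_post: Fixed post of the same shape with a purple roller, origin on its axis at the bench surface. It already wears an orange clip, whose tab stands 41 mm from the axis on its +x side, up to 101 mm high. Nothing to do there.
Mind the look-alikes: they are no part of the job. Several things have the shape of the clip; the one meant has the colours described above.

How it is judged (in metres and radians):
At the end, for the whole second after the job is handed in: The blue clip sits around the neck of the white roller's shaft: its seat centre within 6 mm of the shaft axis, its underside between 5 mm below and 13 mm above the groove's lower end, level within 0.2 rad, released and at rest (horizontal distance between clip and groove below 0.006 m and z of clip in the frame of groove between -0.005 and 0.013 m and angle between clip's own z axis and vertical below 0.2 rad and linear speed of clip below 0.03 m/s); the robot touches nothing.
It fails at once if the orange spare clip is moved more than 30 mm (distance of spare_clip from where it was at the start of the episode above 0.03 m).
It also fails if it takes over 32 s, if anything falls off the work surface, if the arm or the gripper's body presses on something with over 40 N, if the wrist force passes 120 N, or if a joint passes its speed limit or range.

ROBOT

A 6-joint arm with a two-finger parallel gripper is mounted at the origin on the work surface. World frame = base frame: x ahead of the robot, y to its left, z up, the work surface at z = 0. Lengths are in mm, angles in degrees, forces in N, time in s.
With the tool pointing down it reaches from about 325 to 850 mm from the base axis. Payload 4.4 kg.
Tool frame: the origin (TCP) lies at the very end of the fingers, on their centre line; the grasp point (between the pads) lies 19 mm behind it; z points along the fingers, y is the line along which they close (so a half turn about z gives the same grasp; the last joint's range is limited). The gripper opens to 94 mm and grips with 3 to 60 N. Pads are 16 mm wide; open, the fingers measure 119 mm over their backs; the gripper's body (75 mm by 177 mm) begins 78 mm behind the grasp point.
Start: joints at [60.304, 11.837, 88.321, -0, 79.842, -8.623], TCP at [206.758, 536.543, 205.447] pointing down, gripper open.
Joint ranges: [-156.59, 156.59], [-49.26, 127.26], [12.9, 141.05], [-63.56, 243.56], [4.71, 150.69], [-161.64, 161.64]. Speed limits (degrees/s): [159.86, 159.86, 180, 180, 180, 180].

INTERFACE

Orientations are given as [roll, pitch, yaw] about the fixed x, y, z axes, in that order (R = Rz(yaw) Ry(pitch) Rx(roll)).
In Python, from bench import arm gives the robot as it stands.
- The arm moves only by the shell command python3 -m jog 'ROWS'. ROWS is JSON, a list of rows, each a list of 7 numbers: the shift along the tool's x, y, z scaled (see below), then the turn, a rotation vector about the tool's x, y, z scaled (see below), then the finger opening in mm, from 0 to 94. In form: [[x, y, z, wx, wy, wz, jaw], ...]. A call has 1 to 12 rows; each row shifts and turns the commanded pose from where the row before left it, along the tool's axes as they then stand; what a row does not reach is not made up. The controller multiplies each number of a shift by 30 mm and each number of a turn by 8 degrees. A row lasts 1/8 s, in which the tool goes at most 62.5 mm and 10.7 degrees, less where a joint would pass 70% of its speed; a pose out of reach is approached as far as the arm can. A call with a number of a shift or a turn outside -1 to 1 is refused whole. A call with a gripper value outside its range is refused whole. The fingers move at their own pace and stop on an object; the grip force is fixed at half the most. Time passes only in rows, so rows that do not move let the fingers close. It gives the time, the measured TCP pose, the force, the opening and the grip force at its end, in the units of the state.
- arm.sense(): the state, without advancing time (a new reading comes with each control period).
- arm.camera(name): name is "scene" or "top" or "wrist"; returns a dict with "color" (384x512x3 uint8, blue, green, red), "depth" (384x512 float32, mm along the optical axis (not along the pixel's ray), 0 where there is no reading), "fx", "fy", "cx", "cy" (pixels), "position" and "attitude" of the camera in the world. Camera axes: x right, y down, z forward; pixel columns grow to the right and rows downward; lengths in mm; the calibration is good to about 2 mm. The wrist camera is an equidistant fisheye: a pixel r from the principal point sees the ray r / f radians off the axis. A picture is of the moment at which its call begins.
- arm.hand_in(): hands the job in; it is judged then, once.
Trained networks look in a picture, given as the dict that the camera call returned (one of the last four; its "shot" number tells which), for a name from the list of things; names that differ only in an ending like _2 or _b are one class to them, and where a whole thing is asked for, a point or a joint stands for the part that bears it (a point fixed in the world has none). Each returns a list of dicts, best first, with "confidence" (0 to 1); they miss things now and then, are a little off and sometimes report something else, mostly with a low value. They report only what shows in the picture. A call takes as long as a camera call. They do not tell look-alikes from the thing itself.
- arm.find_in(picture, target): "centre" ([x, y, z] in mm, in world coordinates, good to about 4 mm: the middle of the surface that is visible of it).
- arm.tip_of(picture, target): "centre" ([x, y, z] in mm, in world coordinates, good to about 4 mm: a listed point, or the origin of a listed thing).
The state is a dict: "clock": time; "q": joint angles; "joint_velocities": joint speeds; "effort": joint torques, N m; "tool_pos": TCP position; "ee_rot": TCP orientation; "contact_force": force on the tool from outside, world axes, zero at the start; "ft_torque": the same for the moment, N m; "grip_width": finger opening in mm; "gripper_force": force on a finger pad.
Only numpy, scipy, OpenCV 4.12 (cv2) and the standard library are available. Lean on these libraries where they do the work, as an engineer would, in place of code of your own. Each camera call takes 0.05 s, during which the arm holds its last target. There are 200 camera calls.

## Working session

There is one attempt and no reset: what is moved stays moved. The work goes in short steps, Python scripts to look and compute and a shell command to move; the robot and the scene stay as the last step left them, time stands still between calls to the robot, and variables do not carry over. Pictures are saved under pics/ and viewed, at most 10 in all, crops included, and the job is handed in when it is done.

```bash
mkdir -p pics; cat > h.py <<'E'
import numpy as np,cv2
from scipy.spatial.transform import Rotation as R
from bench import arm
def cloud(p):
    d=p["depth"];v,u=np.mgrid[:d.shape[0],:d.shape[1]]
    c=np.stack([(u-p["cx"])/p["fx"]*d,(v-p["cy"])/p["fy"]*d,d],-1)
    return c@rot(p).T+np.array(p["position"])
def rot(p):
    a=np.array(p["attitude"],float)
    return a if a.shape==(3,3) else R.from_euler('xyz',a,degrees=True).as_matrix()
E
python3 - <<'E'
from h import *
s=arm.sense();print(s["clock"],s["tool_pos"],s["ee_rot"])
p=arm.camera("top");q=arm.camera("scene")
cv2.imwrite("pics/top.png",p["color"]);cv2.imwrite("pics/scene.png",q["color"])
np.save("top.npy",cloud(p));np.save("scene.npy",cloud(q))
print(p["position"],p["attitude"],q["position"],q["attitude"])
for n,x in(("top",p),("scene",q)):
  for t in("clip","tab","groove","spare_clip","other_post"):
    print(n,t,[(np.round(d["centre"]).tolist(),round(d["confidence"],2)) for d in arm.tip_of(x,t)])
print(arm.sense()["clock"])
E
```

```text
0.0 [206.35369465 535.84682321 204.30879348] [-1.79873076e+02 -1.83545291e-02  1.58928838e+02]
[ 275.49545447    2.50372298 1032.48306446] [-167.57458545    0.34069813  -96.68460703] [1118.23929683  522.41588495  874.94259599] [-133.25358472   -1.08401731  129.69123149]
top clip [([587.0, -316.0, -3.0], 0.81), ([551.0, -204.0, -4.0], 0.78), ([333.0, -296.0, -2.0], 0.65), ([461.0, -259.0, -0.0], 0.6), ([350.0, -170.0, -2.0], 0.58)]
top tab [([289.0, -285.0, 45.0], 0.9), ([598.0, -352.0, 45.0], 0.84), ([572.0, -174.0, 47.0], 0.77), ([423.0, -263.0, 47.0], 0.67), ([389.0, -184.0, 43.0], 0.52)]
top groove [([576.0, 308.0, 56.0], 0.88)]
top spare_clip [([539.0, -86.0, -3.0], 0.54)]
top other_post [([595.0, 125.0, -0.0], 0.84)]
scene clip [([590.0, -314.0, -2.0], 0.88), ([463.0, -259.0, 0.0], 0.81), ([350.0, -170.0, 0.0], 0.66), ([338.0, -292.0, -4.0], 0.65), ([549.0, -202.0, -3.0], 0.51)]
scene tab [([295.0, -281.0, 45.0], 0.78), ([575.0, -174.0, 50.0], 0.7), ([599.0, -350.0, 44.0], 0.54), ([392.0, -184.0, 49.0], 0.53), ([421.0, -266.0, 45.0], 0.5)]
scene groove [([582.0, 308.0, 54.0], 0.97)]
scene spare_clip [([541.0, -84.0, 1.0], 0.76)]
scene other_post [([596.0, 120.0, -2.0], 0.68), ([463.0, -261.0, -2.0], 0.27)]
0.6
```

View pics/top.png

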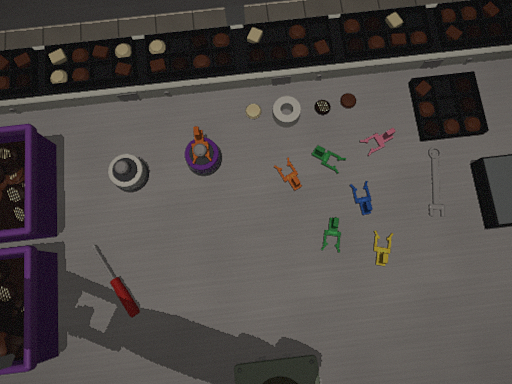

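View pics/scene.png

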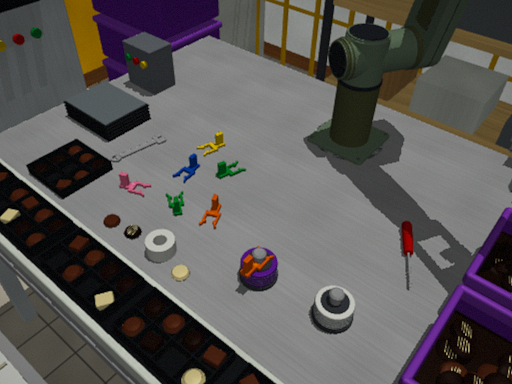

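The top view shows the blue clip at about px (363,198) with its mouth toward +x, and the white roller at about (127,172). The scene view agrees: blue clip at (188,167), roller at (334,306). Next I refine both from colour and depth.

```bash
python3 - <<'E'
from h import *
for n in("top","scene"):
    c=cv2.imread(f"pics/{n}.png").astype(int);P=np.load(n+".npy")
    b,g,r=c[...,0],c[...,1],c[...,2]
    m=(b>r+35)&(b>g+35)&(r<g+15)&(np.hypot(P[...,0]-450,P[...,1]+262)<90)
    X=P[m];print(n,len(X),X[:,2].min(),X[:,2].max())
    t=X[X[:,2]>38];l=X[X[:,2]<16]
    print(" tab top",t.mean(0).round(1),t.min(0).round(),t.max(0).round(),len(t))
    if n=="top":
        (cx,cy),wh,a=cv2.minAreaRect(X[:,:2].astype(np.float32));print(" rect",cx,cy,wh,a)
        q=l-t.mean(0);print(" low mean",l.mean(0).round(1))
    # roller
    w=(np.hypot(P[...,0]-579,P[...,1]-308)<60)
    Y=P[w];h=Y[(Y[:,2]>74)];k=Y[(Y[:,2]>45)&(Y[:,2]<60)]
    for nm,A in(("head",h),("roll",k)):
        print(" ",nm,len(A),A.mean(0).round(1),A.min(0).round(),A.max(0).round(),cv2.minEnclosingCircle(A[:,:2].astype(np.float32)))
    # tall things around
    B=P[(P[...,2]>60)&(P[...,0]>350)&(P[...,0]<760)&(P[...,1]>150)&(P[...,1]<500)]
    for y in range(350,500,30):
        for x in range(400,740,60):
            S=B[(abs(B[:,0]-x)<30)&(abs(B[:,1]-y)<15)]
            if len(S)>3: print("   tall",x,y,S[:,2].max().round())
E
```

```text
top 218 -0.8971193214713367 49.40981345166847
 tab top [ 420.4 -265.5   45.6] [ 411. -271.   42.] [ 431. -260.   49.] 37
 rect 446.23370361328125 -261.9906921386719 (80.7734375, 42.5610237121582) 4.325489521026611
 low mean [ 446.4 -261.9    8.6]
  head 146 [574.2 307.8  82. ] [560. 293.  74.] [591. 325.  89.] ((575.7168579101562, 309.0398254394531), 16.386856079101562)
  roll 760 [572.4 306.2  52.5] [534. 268.  45.] [618. 351.  59.] ((575.8840942382812, 308.8851013183594), 42.59073257446289)
scene 237 -5.435163747550519 50.37267634798479
 tab top [ 427.  -263.1   45. ] [ 415. -271.   38.] [ 438. -256.   50.] 30
  head 183 [582.3 310.9  82.5] [565. 295.  74.] [595. 326.  88.] ((579.9927978515625, 309.7411193847656), 16.126550674438477)
  roll 929 [587.  313.2  53. ] [538. 268.  45.] [623. 352.  60.] ((580.423828125, 309.21807861328125), 43.04886245727539)
```

```bash
python3 -m jog '[[-1,-1,0,0,0,-0.82,50],[-1,-1,0,0,0,-0.82,50],[-0.7,-1,0,0,0,-0.82,50],[-0.5,-1,0,0,0,-0.82,50],[0,-1,0,0,0,0,50],[0,-1,0,0,0,0,50],[0,-1,0,0,0,0,50],[0,-1,0,0,0,0,50],[0,-1,0,0,0,0,50],[0,-1,0,0,0,0,50],[0,-1,0,0,0,0,50],[0,-1,0,0,0,0,50]]'
```

```text
clock: 2.1
tool_pos: [298.1, 158.3, 205.7]
ee_rot: [180.0, 0.1, -174.8]
contact_force: [0.4, -0.3, -0.6]
grip_width: 50.1
gripper_force: 0.0
```

```bash
python3 -m jog '[[-0.24,-1,0,0,0,0,50],[-0.24,-1,0,0,0,0,50],[-0.24,-1,0,0,0,0,50],[-0.24,-1,0,0,0,0,50],[-0.24,-1,0,0,0,0,50],[-0.24,-1,0,0,0,0,50],[-0.24,-1,0,0,0,0,50],[-0.24,-1,0,0,0,0,50],[-0.24,-1,0.7,0,0,0,50],[-0.24,-1,0.7,0,0,0,50],[-0.24,-1,0.7,0,0,0,50],[-0.24,-1,0.7,0,0,0,50]]' && python3 -m jog '[[0,-1,0.4,0,0,0,50],[0,-1,0,0,0,0,50],[0,-0.4,0,0,0,0,50],[0,0,0,0,0,0,50]]'; python3 - <<'E'
from h import *
p=arm.camera("wrist");cv2.imwrite("pics/w1.png",p["color"])
print({k:p[k] for k in("fx","fy","cx","cy","position","attitude")})
T=rot(p);C=np.array(p["position"])
c=p["color"].astype(int);b,g,r=c[...,0],c[...,1],c[...,2]
d=p["depth"];v,u=np.nonzero((b>r+35)&(b>g+35)&(r<g+15)&(d>0))
x=(u-p["cx"])/p["fx"];y=(v-p["cy"])/p["fy"];th=np.hypot(x,y)
k=np.tan(th)/th;D=d[v,u]
W=(np.stack([x*k*D,y*k*D,D],-1))@T.T+C
m=np.hypot(W[:,0]-450,W[:,1]+262)<80;W=W[m]
print(len(W),u[m].mean(),v[m].mean());t=W[(W[:,2]>41)&(W[:,2]<52)]
print("tab",len(t),t.mean(0),t.min(0),t.max(0),cv2.minAreaRect(t[:,:2].astype(np.float32)))
print("all",W.min(0),W.max(0),cv2.minAreaRect(W[:,:2].astype(np.float32)))
for n in("clip","tab"):print(n,[(np.round(e["centre"],1).tolist(),round(e["confidence"],2)) for e in arm.tip_of(p,n)])
s=arm.sense();print(s["clock"],s["tool_pos"],s["ee_rot"])
E
```

```text
clock: 3.6
tool_pos: [416.9, -192.7, 121.0]
ee_rot: [-180.0, 0.0, -174.8]
contact_force: [0.6, -0.3, 0.8]
grip_width: 50.3
gripper_force: 0.0
clock: 4.1
tool_pos: [423.1, -263.6, 109.7]
ee_rot: [180.0, 0.0, -174.9]
contact_force: [0.5, 0.9, 0.3]
grip_width: 50.3
gripper_force: 0.0
{'fx': 297.3186396354542, 'fy': 297.3186396354542, 'cx': 257.5910444512034, 'cy': 196.19938538208098, 'position': array([ 348.06382983, -269.95087436,  288.08991848]), 'attitude': array([ 1.64783462e+02, -1.44271712e-02,  9.51317684e+01])}
1513 255.37475214805022 211.0687376074025
tab 348 [ 420.96694473 -265.95971023   45.15249415] [ 410.22287009 -272.31452067   41.56875374] [ 432.40929195 -259.49292076   47.32999911] ((421.3947448730469, -265.97650146484375), (21.919963836669922, 11.288653373718262), 4.86975622177124)
all [ 406.00750877 -283.0468182     2.48935794] [ 489.25729802 -238.30638594   47.32999911] ((447.1142578125, -262.5395812988281), (81.67816162109375, 42.86896514892578), 4.192157745361328)
clip [([458.9, -264.0, -2.9], 0.9), ([331.3, -296.7, 1.9], 0.84), ([550.5, -203.1, 0.1], 0.81), ([352.5, -172.5, 0.6], 0.71), ([581.3, -314.4, 1.2], 0.68)]
tab [([386.4, -182.1, 44.4], 0.95), ([292.1, -285.6, 42.6], 0.89), ([573.7, -169.7, 45.7], 0.76), ([422.0, -266.7, 50.4], 0.7), ([460.7, -261.5, 0.3], 0.28)]
4.25 [ 422.8667794  -262.23915947  109.53305919] [ 1.79971757e+02 -3.79487113e-03 -1.74788697e+02]
```

View pics/w1.png

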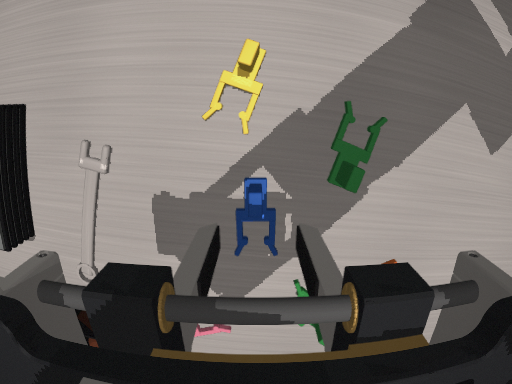

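The clip sits at about px (256,210), between the fingers. The tab centre is (421,-266) with yaw about 5°. I descend and grip.

```bash
python3 -m jog '[[0.06,-0.09,1,0,0,0,50],[0,0,1,0,0,0,50],[0,0,0.8,0,0,0,50],[0,0,0.4,0,0,0,50],[0,0,0,0,0,0,50],[0,0,0,0,0,0,2],[0,0,0,0,0,0,2],[0,0,0,0,0,0,2],[0,0,0,0,0,0,2],[0,0,0,0,0,0,2]]'
```

```text
clock: 5.5
tool_pos: [421.5, -266.3, 13.7]
ee_rot: [-180.0, 0.0, -174.8]
contact_force: [0.1, 0.3, 1.9]
grip_width: 11.8
gripper_force: 30.0
```

```bash
python3 -m jog '[[0,0,-0.5,0,0,0,2],[0,0,-1,0,0,0,2],[0,0,-1,0,0,0,2],[0,0.5,-1,0,0,0,2],[-0.17,1,-0.7,0,0,0,2],[-0.17,1,0,0,0,0,2],[-0.17,1,0,0,0,0,2],[-0.17,1,0,0,0,0,2],[-0.17,1,0,0,0,0,2],[-0.17,1,0,0,0,0,2],[-0.17,1,0,0,0,0,2],[-0.17,1,0,0,0,0,2]]' && python3 -m jog '[[-0.17,1,0,0,0,0,2],[-0.17,1,0,0,0,0,2],[-0.17,1,0,0,0,0,2],[-0.17,1,0,0,0,0,2],[-0.17,1,0,0,0,0,2],[-0.17,1,0,0,0,0,2],[-0.17,1,0,0,0,0,2],[-0.17,1,0,0,0,0,2],[-0.17,1,0,0,0,0,2],[-0.17,0.8,0,0,0,0,2],[0,0.3,0,0,0,0,2],[0,0,0,0,0,0,2]]'; python3 - <<'E'
from h import *
p=arm.camera("wrist");cv2.imwrite("pics/w2.png",p["color"])
T=rot(p);C=np.array(p["position"]);d=p["depth"]
v,u=np.mgrid[:384,:512];x=(u-p["cx"])/p["fx"];y=(v-p["cy"])/p["fy"];th=np.hypot(x,y)+1e-9
k=np.tan(th)/th
W=np.stack([x*k*d,y*k*d,d],-1)@T.T+C;W[d<=0]=np.nan
c=p["color"].astype(int);b,g,r=c[...,0],c[...,1],c[...,2]
B=W[(b>r+35)&(b>g+35)&(r<g+15)];s=arm.sense()
B=B[np.hypot(B[:,0]-s["tool_pos"][0],B[:,1]-s["tool_pos"][1])<110]
print("blue",len(B),np.nanmin(B,0),np.nanmax(B,0),cv2.minAreaRect(B[:,:2].astype(np.float32)))
Y=W[np.hypot(W[...,0]-578,W[...,1]-309)<60]
for lo,hi in((79,90),(47,57)):
    A=Y[(Y[:,2]>lo)&(Y[:,2]<hi)]
    if len(A)>5: print(lo,len(A),A.mean(0),A.min(0),A.max(0),cv2.minEnclosingCircle(A[:,:2].astype(np.float32)))
print([(e["centre"],e["confidence"]) for e in arm.tip_of(p,"groove")])
s=arm.sense();print(s["clock"],s["tool_pos"],s["ee_rot"],s["contact_force"])
E
```

```text
clock: 7.0
tool_pos: [439.2, -7.5, 140.3]
ee_rot: [-180.0, 0.1, -174.8]
contact_force: [-0.1, 0.5, -0.8]
grip_width: 12.0
gripper_force: 30.0
clock: 8.5
tool_pos: [462.3, 297.9, 139.7]
ee_rot: [-180.0, -0.0, -174.8]
contact_force: [0.2, 0.0, -0.7]
grip_width: 11.8
gripper_force: 30.0
blue 1128 [446.31579164 286.7980274  127.78331202] [472.6082918  307.7961539  172.92462559] ((459.826171875, 298.1036071777344), (25.351085662841797, 20.596895217895508), 5.385961532592773)
79 71 [585.52684565 310.42774658  83.01565999] [582.33426998 299.95082324  79.14580462] [591.26598147 321.17305697  85.05127732] ((585.8322143554688, 310.56195068359375), 10.625307083129883)
47 546 [559.41684343 307.08996334  53.52472885] [539.59620782 293.10579057  49.74297168] [618.11772462 330.57809426  56.74869352] ((578.4259033203125, 308.5689697265625), 39.70466613769531)
[([575.3, 307.9, 50.3], 0.67)]
8.6 [462.38191668 297.12132315 139.51838721] [-1.79968262e+02 -1.80560787e-02 -1.74856338e+02] [-0.4577021   0.53449364 -0.93388627]
```

View pics/w2.png

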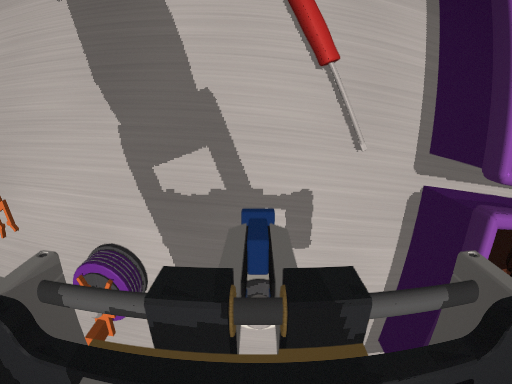

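The picture shows the clip held straight, with the tab at about (258,240) and the roller ahead of it, hidden behind the gripper. I descend to groove height and move up close to the shaft.

```bash
python3 -m jog '[[0,0.05,1,0,0,0,2],[0,0,0.8,0,0,0,2],[0,0,0.44,0,0,0,2],[-0.5,0,0,0,0,0,2],[-0.33,0,0,0,0,0,2],[0,0,0,0,0,0,2]]'; python3 - <<'E'
from h import *
p=arm.camera("scene")
c=cv2.resize(p["color"][220:350,260:400],None,fx=4,fy=4,interpolation=cv2.INTER_CUBIC);cv2.imwrite("pics/s2.png",c)
P=cloud(p);c=p["color"].astype(int);b,g,r=c[...,0],c[...,1],c[...,2]
B=P[(b>r+35)&(b>g+35)&(r<g+15)&(np.hypot(P[...,0]-530,P[...,1]-305)<90)&(P[...,2]>50)]
print(len(B),B.min(0),B.max(0))
s=arm.sense();print(s["tool_pos"],s["contact_force"])
E
```

```text
clock: 9.35
tool_pos: [489.7, 302.0, 73.7]
ee_rot: [179.9, 0.2, -174.9]
contact_force: [-0.4, 0.0, 0.6]
grip_width: 12.1
gripper_force: 30.0
316 [481.12748531 285.74389131  61.5897526 ] [561.25294798 330.46482403 108.47277847]
[488.71569994 301.92763104  73.3129163 ] [ 0.58808004 -0.01176397 -0.3958293 ]
```

View pics/s2.png

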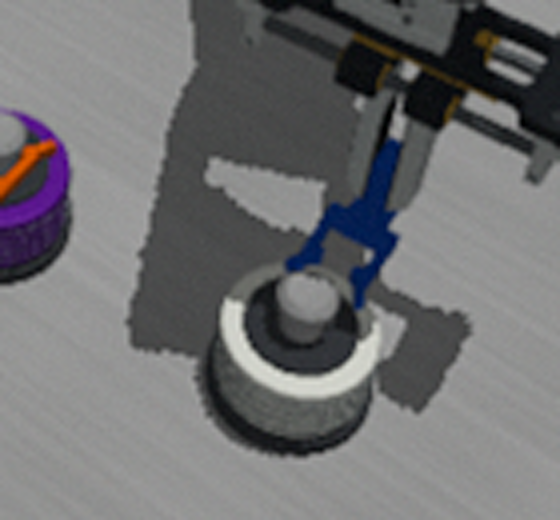

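The crop shows the prong tips at (295,265) and (360,300), on either side of the shaft at groove height. Pushing on.

```bash
python3 -m jog '[[-0.3,0,0.03,0,0,0,2],[-0.3,0,0,0,0,0,2],[-0.2,0,0,0,0,0,2],[-0.2,0,0,0,0,0,2]]';python3 -m jog '[[-0.2,0,0,0,0,0,2],[-0.15,0,0,0,0,0,2]]';python3 -m jog '[[-0.15,0,0,0,0,0,2],[-0.1,0,0,0,0,0,2]]'
```

```text
clock: 9.9
tool_pos: [516.3, 304.0, 71.0]
ee_rot: [-180.0, -0.2, -174.8]
contact_force: [-5.7, -0.7, 1.2]
grip_width: 11.7
gripper_force: 30.0
clock: 10.15
tool_pos: [518.5, 304.1, 69.6]
ee_rot: [-179.9, -1.2, -174.8]
contact_force: [-24.6, -3.5, 16.6]
grip_width: 12.0
gripper_force: 30.0
clock: 10.4
tool_pos: [528.1, 305.3, 69.8]
ee_rot: [-179.9, -0.8, -174.8]
contact_force: [-4.2, -1.1, -1.0]
grip_width: 12.0
gripper_force: 30.0
```

```bash
python3 -m jog '[[-0.15,0,0,0,0,0,2],[-0.1,0,0,0,0,0,2],[0,0,0,0,0,0,2]]';python3 -m jog '[[-0.06,0,0,0,0,0,2],[0,0,0,0,0,0,2]]'
```

```text
clock: 10.78
tool_pos: [536.7, 306.1, 70.6]
ee_rot: [-179.9, -0.8, -174.8]
contact_force: [-14.4, -1.5, 9.2]
grip_width: 11.6
gripper_force: 30.0
clock: 11.02
tool_pos: [536.8, 306.1, 70.6]
ee_rot: [-179.9, -1.0, -174.8]
contact_force: [-17.1, -2.3, 12.0]
grip_width: 11.7
gripper_force: 30.0
```

Hard stop at the expected position, so the clip is seated. I let go, rise and check.

```bash
python3 -m jog '[[0,0,0,0,0,0,45],[0,0,0,0,0,0,45],[0,0,0,0,0,0,45],[0,0,-0.3,0,0,0,45],[0,0,-1,0,0,0,45],[0,0,-1,0,0,0,45],[0.5,0,-1,0,0,0,45],[1,0,-0.5,0,0,0,45],[1,0,0,0,0,0,45],[1,0,0,0,0,0,45],[1,0,0,0,0,0,45],[0,0,0,0,0,0,45]]'; python3 - <<'E'
from h import *
ims=[]
for n,box in(("scene",(230,350,270,400)),("top",(110,230,80,210))):
    p=arm.camera(n);P=cloud(p);c=p["color"].astype(int);b,g,r=c[...,0],c[...,1],c[...,2]
    ims.append(cv2.resize(p["color"][box[0]:box[1],box[2]:box[3]],(390,360)))
    N=np.hypot(P[...,0]-560,P[...,1]-305)<90
    B=P[(b>r+35)&(b>g+35)&(r<g+15)&N&(P[...,2]>50)&(P[...,2]<110)];t=B[B[:,2]>95];f=B[B[:,2]<75]
    H=P[N&(P[...,2]>78)&(P[...,2]<90)&(np.hypot(P[...,0]-578,P[...,1]-309)<20)]
    print(n,len(B),"tab",t.mean(0),"plate z",np.percentile(f[:,2],[5,50,95]),"minmax",B.min(0),B.max(0),"head",cv2.minEnclosingCircle(H[:,:2].astype(np.float32)))
cv2.imwrite("pics/end.png",np.hstack(ims));s=arm.sense();print(s["clock"],s["contact_force"])
E
```

```text
clock: 12.52
tool_pos: [408.8, 294.7, 186.1]
ee_rot: [180.0, 0.1, -174.8]
contact_force: [-0.7, 0.1, -0.4]
grip_width: 44.6
gripper_force: 0.0
scene 317 tab [539.76122229 307.39406196 100.42261226] plate z [58.51031576 64.16448541 72.26231027] minmax [524.57527861 287.69399979  54.35943853] [606.62609361 333.73430076 103.75438749] head ((578.9459228515625, 310.2509460449219), 16.86927032470703)
top 172 tab [535.7875867  305.34319694 100.24667062] plate z [60.1254346  63.33754424 66.08170479] minmax [520.57951279 287.69150383  55.89246563] [602.80071575 331.39310365 103.9668995 ] head ((575.19677734375, 308.95062255859375), 15.978731155395508)
12.625 [-0.31198414  0.48914761 -0.28145743]
```

View pics/end.png

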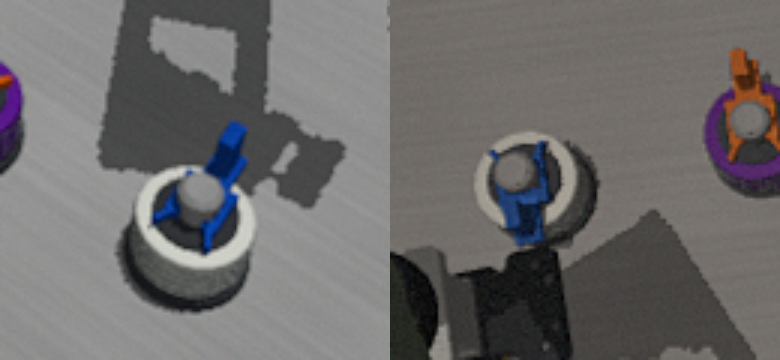

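The prongs wrap the shaft in both views: head at (200,195) left and (515,170) right. The tab is about 39–40 mm from the axis, against a nominal 41, and its top is at about 101 mm, so the clip is seated and level.

```bash
python3 -c "from bench import arm;print(arm.hand_in())"
```

```text
the job is handed in; nothing more can be done
None
```

The blue clip is snapped home in the white roller's groove and released, the orange spare was never approached, and the job was handed in at about 13 s; no verdict was returned.

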